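# Press the thick markers' caps home

## Task

Three sign-lettering markers stand in the wooden block, all with their caps only half on. Press the caps of the two thick markers straight down until they are fully home. Leave the cap of the slim marker just as it is: it is still in use.

Things in the scene. Friction and masses are not known exactly. Their poses are not given: they have to be found in the camera images.
- stand: Light wooden block fixed to the table, 64 x 206 x 43 mm high; origin at the centre of its underside (z = 0), y along its length. Three white markers with ribbed grey caps stand fixed and upright in it, at y = -65, 0 and +65 mm, in any order. The barrels end 88 mm above the table; the slimmer white neck shows between the barrel and a cap that is not home.
- thick_a_top (a point): Centre of the flat top of one thick marker's cap (34 mm in diameter, 42 mm long, vertical). The cap slides up and down on the neck with a tight push fit: about 7 N moves it, it stays where left, and has a hard stop when home. Home, this point is 130 mm above the table and the cap's lower edge sits on the barrel; it starts 10 to 18 mm higher.
- thick_b_top (a point): The same point on the other thick marker, which is identical (cap 34 mm in diameter; home at 130 mm above the table; starts 10 to 18 mm higher; about 7 N to push).
- slim_top (a point): Centre of the flat top of the cap of the slim marker (cap 18 mm in diameter, 42 mm long), with the same slide, push fit and home height (130 mm); at the start it is 10 to 18 mm higher and is to stay so.

How it is judged:
By the outcome, as a careful person would: the job done as asked, in the order asked, and still so for the second after the job is handed in, with the robot touching nothing.
It also fails if it takes over 32 s, if anything falls off the work surface, if the arm or the gripper's body presses on something with over 40 N, if the wrist force passes 120 N, or if a joint passes its speed limit or range.

## Robot

A 6-joint arm with a two-finger parallel gripper is mounted at the origin on a cart in front of the work surface, level with it; the furniture and walls round the work are solid. World frame = base frame: x ahead of the robot, y to its left, z up, the work surface at z = 0. Lengths are in mm, angles in degrees, forces in N, time in s.
With the tool pointing down it reaches from about 375 to 975 mm from the base axis. Payload 3.8 kg.
Tool frame: the origin (TCP) lies on the centre line of the jaws, within the pads' length; the fingertips stand 22 mm ahead of it and the grasp point (between the pads) lies 3 mm ahead of it; z points along the fingers, y is the line along which they close (so a half turn about z gives the same grasp; the last joint's range is limited). The gripper opens to 85 mm and grips with 20 to 120 N. Pads are 22 mm wide; open, the fingers measure 114 mm over their backs; the gripper's body (76 mm by 85 mm) begins 54 mm behind the grasp point. The pads swing forward as they close: fully open they stand 13 mm farther back than shut.
Start: joints at [-2.114, 15.12, 91.902, -0, 72.978, -2.114], TCP at [674.995, -0.002, 253.28] pointing down, gripper open.
Joint ranges: [-150.88, 150.88], [-54.13, 125.18], [17.81, 147.31], [-75.09, 255.09], [0, 152.58], [-146.25, 146.25]. Speed limits (degrees/s): [147.25, 147.25, 180, 180, 180, 180].

## Interface

Orientations are given as a 3x3 rotation matrix whose columns are the frame's x, y, z axes.
In Python, from cell import read_state, vision, arm gives the robot as it stands. The module is installed in compiled form; this text tells all that it offers.
- The arm moves only by the tool drive_tool, never from a script. Its arguments are lists of equal length, an entry for each row: "claw": the finger opening in mm, from 0 to 85.4; "delta_pos": the shift along the tool's x, y, z in mm, a list of three; "rotation": the turn, a rotation vector about the tool's x, y, z in rad, a list of three. In form: {"claw": [claw, ...], "delta_pos": [[dx, dy, dz], ...], "rotation": [[wx, wy, wz], ...]}. A call has exactly 5 rows; each row is the pose to reach, as a shift and turn from the pose commanded when the call began, along the tool's axes at that moment; what a row does not reach only later rows make up. A row lasts 1/8 s, in which the tool goes at most 62.5 mm and 10.7 degrees, less where a joint would pass 70% of its speed; a pose out of reach is approached as far as the arm can. A call with a gripper value outside its range is refused whole. The fingers move at their own pace and stop on an object; "newtons" is the grip in N (left out, the last holds). Time passes only in rows, so rows that repeat a pose let the fingers close, or fill a call up. It gives the time, the measured TCP pose, the force, the opening and the grip force at its end, in the units of the state.
- read_state(): the state, without advancing time (a new reading comes with each control period).
- vision.capture(name): name is "scene" or "side" or "wrist"; returns a dict with "image" (384x512x3 uint8, blue, green, red), "z_map" (384x512 float32, mm along the optical axis (not along the pixel's ray), 0 where there is no reading), "mtx" (3x3 intrinsics, pixels), "k1" (the pictures are not rectified: a ray, as slopes to the right and down, at radius r is drawn at 1 + k1 r^2 times it, then the intrinsics apply), "extrinsics" (4x4, takes a point from camera to world coordinates); the wrist camera has in their place "T_tool_cam" (4x4, takes a point from camera to tool coordinates, whose origin is the TCP and whose axes are the flange's). Camera axes: x right, y up, looking along -z (the intrinsics and any distortion apply to the point x, -y, -z); pixel columns grow to the right and rows downward; lengths in mm; the calibration is good to about 2 mm. A picture is of the moment at which its call begins: read the wrist's pose just before it.
- arm.hand_in(): hands the job in; it is judged then, once.
The state is a dict: "time_s": time; "joint_pos": joint angles; "joint_velocities": joint speeds; "joint_efforts": joint torques, N m; "ee_pos": TCP position; "orientation": TCP orientation; "ft_force": force on the tool from outside, world axes, zero at the start; "wrist_torque": the same for the moment, N m; "opening": opening from 0.0 (shut) to 1.0 (fully open); "grip_force": force on a finger pad.
Only numpy, scipy, OpenCV 4.12 (cv2) and the standard library are available. Lean on these libraries where they do the work, as an engineer would, in place of code of your own. Each camera call takes 0.05 s, during which the arm holds its last target. There are 200 camera calls.

## Working session

There is one attempt and no reset: what is moved stays moved. The work goes in short steps, Python scripts to look and compute and a tool call to move; the robot and the scene stay as the last step left them, time stands still between calls to the robot, and variables do not carry over. Pictures are saved under pics/ and viewed, at most 10 in all, crops included, and the job is handed in when it is done.

Besides the shell and the picture viewer there is one more tool, called after "Request:" in YAML: its name, and indented under it one key for each argument. drive_tool: Moves the arm, as the interface text tells. Its arguments: {"type":"object","properties":{"claw":{"type":"array"},"delta_pos":{"type":"array"},"rotation":{"type":"array"},"newtons":{"type":"number"}},"required":["claw","delta_pos","rotation"]}

```bash
mkdir -p pics
cat > h.py <<'E'
import numpy as np, cv2
from cell import read_state, vision, arm
def cloud(c, s=None):
    z=c["z_map"]; K=c["mtx"]; h,w=z.shape
    u,v=np.meshgrid(np.arange(w,dtype=float),np.arange(h,dtype=float))
    D=np.array([c["k1"],0,0,0,0.])
    p=cv2.undistortPoints(np.stack([u,v],-1).reshape(-1,1,2),K,D).reshape(h,w,2)
    P=np.stack([p[...,0]*z,-p[...,1]*z,-z,np.ones_like(z)],-1)
    if s is None: T=c["extrinsics"]
    else:
        B=np.eye(4);B[:3,:3]=s["orientation"];B[:3,3]=s["ee_pos"];T=B@c["T_tool_cam"]
    return (P@np.array(T).T)[...,:3]
E
python3 - <<'E'
from h import *
s=read_state();print(s)
ims=[]
for n in ["scene","wrist"]:
    c=vision.capture(n);P=cloud(c,s if n=="wrist" else None)
    ims.append(c["image"]);print(n,c["k1"])
    ok=(c["z_map"]>0)&(P[...,2]>133)&(P[...,2]<155)&(P[...,0]>300)&(P[...,0]<1000)&(abs(P[...,1])<500)
    k,l,st,ce=cv2.connectedComponentsWithStats(ok.astype(np.uint8))
    for i in range(1,k):
        if st[i,4]>15:
            q=P[l==i];print(st[i],ce[i].round(),q.min(0).round(),q.max(0).round(),np.median(q,0).round(1))
cv2.imwrite("pics/a.png",cv2.resize(np.hstack(ims),(800,300)))
E
```

```text
{'time_s': 0.0, 'joint_pos': array([-2.11495921e+00,  1.51698353e+01,  9.19818097e+01, -8.50849920e-04,
        7.29786614e+01, -2.11628033e+00]), 'joint_velocities': array([-0.01297808,  0.02451458,  0.03087439,  0.01346106, -0.07880134,
        0.02888588]), 'joint_efforts': array([ 6.10465631e-04, -5.15121067e+01, -3.67308676e+01, -4.07824507e-05,
        1.31324201e-02,  1.46811578e-05]), 'ee_pos': array([6.74306567e+02, 1.03548813e-02, 2.51948793e+02]), 'orientation': array([[-2.73416832e-05,  9.99997416e-01, -2.27324809e-03],
       [ 9.99999997e-01,  2.75002933e-05,  6.97412298e-05],
       [ 6.98035646e-05, -2.27324617e-03, -9.99997414e-01]]), 'ft_force': array([0.21412824, 0.10350892, 0.08916428]), 'wrist_torque': array([-0.00958087,  0.0281822 , -0.00782964]), 'grip_force': 0.0, 'opening': 0.9940671497406176}
scene -0.07994404420384879
[324 134  42  23 391] [344. 145.] [765.   3. 133.] [788. 120. 155.] [775.3  58.1 143.7]
[434 160  78  50 955] [474. 184.] [ 830. -316.  133.] [ 863. -131.  155.] [ 845.6 -232.3  143.8]
[194 166  15  10 107] [201. 171.] [436. 157. 133.] [467. 188. 141.] [449.8 168.5 139.1]
[215 172  17  12 169] [223. 177.] [456.  96. 133.] [488. 127. 146.] [468.8 105.5 143.1]
[244 183   9   8  58] [248. 186.] [486.  42. 133.] [504.  57. 144.] [492.   47.7 140.1]
wrist 0.012597663619734951
[  0  28  16  44 481] [ 6. 51.] [481.  97. 133.] [493. 126. 145.] [490.3 110.1 137.8]
[ 380   35   29  161 3063] [393. 112.] [766.   5. 133.] [784. 119. 155.] [774.6  69.6 144.8]
[ 23 119  30  25 560] [ 37. 132.] [489.  43. 133.] [506.  62. 144.] [500.   53.2 141.5]
[413 365  27  19 322] [425. 376.] [ 844. -223.  133.] [ 855. -189.  155.] [ 849.2 -201.   141.8]
```

View pics/a.png

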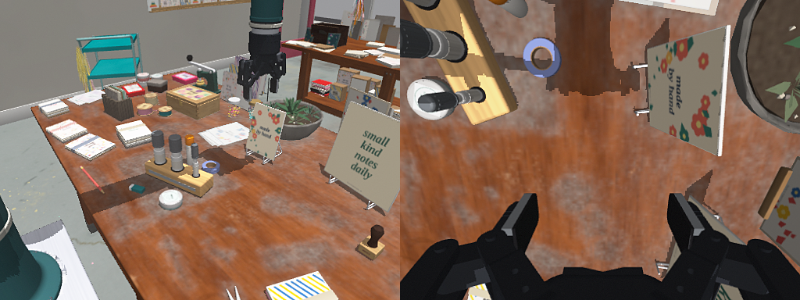

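Run:
```python
from h import *
c=vision.capture("scene");a=c["image"][150:270,170:300]
P=cloud(c);print(P[178:182:3,246:252].round())
d=vision.capture("side");b=d["image"];Q=cloud(d)
for p,P,c in((0,P,c),(1,Q,d)):
    ok=(c["z_map"]>0)&(P[...,2]>60)&(P[...,2]<300)&(P[...,0]>400)&(P[...,0]<550)&(P[...,1]>0)&(P[...,1]<230)
    k,l,st,ce=cv2.connectedComponentsWithStats(ok.astype(np.uint8))
    for i in range(1,k):
        if st[i,4]>8:
            q=P[l==i];t=q[q[:,2]>q[:,2].max()-2.5];print(p,st[i],q.min(0).round(),q.max(0).round(),"top",t.mean(0).round(1),t.min(0).round(),t.max(0).round(),len(t))
cv2.imwrite("pics/b.png",np.hstack([cv2.resize(a,(390,360),interpolation=cv2.INTER_CUBIC),cv2.resize(b,(400,300)).copy() if 0 else cv2.copyMakeBorder(cv2.resize(b,(400,300)),0,60,0,0,0)]))
```

```text
[[[556. 155.  90.]
  [560. 157.  87.]
  [649. 290.  -1.]
  [651. 288.  -1.]
  [653. 287.  -1.]
  [655. 285.  -1.]]

 [[557. 157.  80.]
  [559. 156.  80.]
  [638. 274.   0.]
  [642. 276.  -2.]
  [642. 271.   0.]
  [644. 269.   0.]]]
0 [194 166  17  39 506] [436. 154.  60.] [468. 188. 142.] top [451.3 173.  139.9] [437. 161. 139.] [465. 188. 142.] 51
0 [215 172  19  41 611] [455.  94.  61.] [489. 129. 147.] top [472.6 111.4 145. ] [459.  98. 144.] [487. 126. 147.] 73
0 [236 173  18  47 405] [485.  41.  61.] [550. 182. 144.] top [494.2  50.6 142. ] [488.  44. 141.] [502.  56. 144.] 22
1 [ 250  170   35   85 2104] [434.  46.  60.] [504. 195. 147.] top [472.  116.3 145.5] [457.  98. 144.] [487. 130. 147.] 110
1 [206 210  12  26 259] [539. 158.  60.] [550. 182.  97.] top [545.7 170.5  95.8] [541. 158.  95.] [550. 181.  97.] 38
```

View pics/b.png

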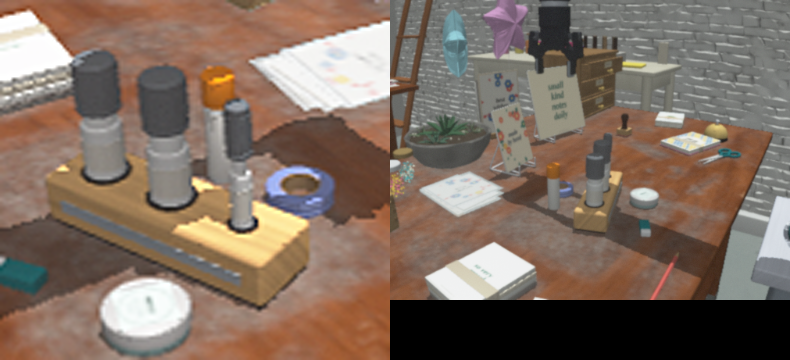

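Request:
drive_tool:
  claw: [0,0,0,0,0]
  delta_pos:
    - [28,-51,0]
    - [56,-102,0]
    - [84,-153,0]
    - [111.5,-202.5,0]
    - [111.5,-202.5,40]
  rotation:
    - [0,0,0]
    - [0,0,0]
    - [0,0,0]
    - [0,0,0]
    - [0,0,0]
  newtons: 30

```text
time_s: 0.82
ee_pos: [472.2, 113.5, 216.5]
orientation: [[-0.003, 1.0, 0.008], [1.0, 0.003, 0.002], [0.002, 0.008, -1.0]]
ft_force: [0.8, -0.3, -0.2]
opening: 0.001
grip_force: 0.0
```

Run:
```python
from h import *
s=read_state();print(s["ee_pos"],s["ft_force"])
w=vision.capture("wrist");b=vision.capture("side")["image"][150:290,200:340]
P=cloud(w,s)
ok=(w["z_map"]>0)&(P[...,2]>137)&(P[...,2]<152)&(abs(P[...,0]-470)<60)&(P[...,1]>20)&(P[...,1]<220)
k,l,st,ce=cv2.connectedComponentsWithStats(ok.astype(np.uint8))
for i in range(1,k):
    if st[i,4]>50:
        q=P[l==i];print(st[i],q.min(0).round(),q.max(0).round(),q.mean(0).round(1))
cv2.imwrite("pics/c.png",np.hstack([cv2.resize(w["image"],(480,360)),cv2.resize(b,(320,360))]))
```

```text
[472.24373011 113.48451644 216.54783958] [ 0.79994179 -0.26769308 -0.22086447]
[ 207  100   50   51 1939] [437. 159. 137.] [470. 192. 142.] [453.8 176.  139.9]
[ 239  187   47   47 1636] [458.  98. 137.] [492. 132. 147.] [474.9 116.2 144.4]
[290 270  10  14  66] [497.  52. 137.] [505.  62. 143.] [501.5  57.9 140.5]
```

View pics/c.png

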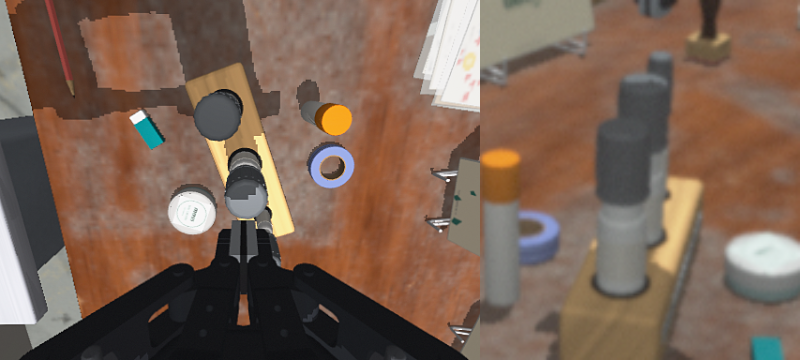

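Request:
drive_tool:
  claw: [0,0,0,0,0]
  delta_pos:
    - [2,1.5,25]
    - [2,1.5,40]
    - [2,1.5,46]
    - [2,1.5,50]
    - [2,1.5,54]
  rotation:
    - [0,0,0]
    - [0,0,0]
    - [0,0,0]
    - [0,0,0]
    - [0,0,0]

```text
time_s: 1.55
ee_pos: [473.9, 113.1, 160.5]
orientation: [[0.0, 1.0, -0.001], [1.0, -0.0, -0.0], [-0.0, -0.001, -1.0]]
ft_force: [-5.2, -1.7, 6.5]
opening: -0.0
grip_force: 3.5
```

Request:
drive_tool:
  claw: [0,0,0,0,0]
  delta_pos:
    - [0,0,2]
    - [0,0,4]
    - [0,0,6]
    - [0,0,8]
    - [0,0,8]
  rotation:
    - [0,0,0]
    - [0,0,0]
    - [0,0,0]
    - [0,0,0]
    - [0,0,0]

```text
time_s: 2.17
ee_pos: [474.0, 113.2, 152.4]
orientation: [[0.0, 1.0, -0.001], [1.0, -0.0, -0.0], [-0.0, -0.001, -1.0]]
ft_force: [-4.1, -0.9, 4.7]
opening: -0.0
grip_force: 2.6
```

Request:
drive_tool:
  claw: [0,0,0,0,0]
  delta_pos:
    - [0,0,0.5]
    - [0,0,1]
    - [0,0,1.5]
    - [0,0,2]
    - [0,0,2]
  rotation:
    - [0,0,0]
    - [0,0,0]
    - [0,0,0]
    - [0,0,0]
    - [0,0,0]

```text
time_s: 2.8
ee_pos: [474.2, 113.2, 152.0]
orientation: [[0.0, 1.0, -0.0], [1.0, -0.0, -0.0], [-0.0, -0.0, -1.0]]
ft_force: [-8.4, -2.5, 15.8]
opening: -0.003
grip_force: 7.5
```

Request:
drive_tool:
  claw: [0,0,0,0,0]
  delta_pos:
    - [0,0,-40]
    - [30,-11,-40]
    - [61,-21.5,-40]
    - [61,-21.5,-20]
    - [61,-21.5,-12]
  rotation:
    - [0,0,0]
    - [0,0,0]
    - [0,0,0]
    - [0,0,0]
    - [0,0,0]

```text
time_s: 3.42
ee_pos: [452.4, 174.8, 161.1]
orientation: [[-0.0, 1.0, -0.0], [1.0, 0.0, 0.0], [0.0, -0.0, -1.0]]
ft_force: [-2.7, 0.7, 7.4]
opening: -0.002
grip_force: 3.6
```

Request:
drive_tool:
  claw: [0,0,0,0,0]
  delta_pos:
    - [0,0,2]
    - [0,0,4]
    - [0,0,6]
    - [0,0,8]
    - [0,0,10]
  rotation:
    - [0,0,0]
    - [0,0,0]
    - [0,0,0]
    - [0,0,0]
    - [0,0,0]

```text
time_s: 4.05
ee_pos: [452.5, 174.7, 152.6]
orientation: [[0.001, 1.0, -0.001], [1.0, -0.001, 0.001], [0.001, -0.001, -1.0]]
ft_force: [-5.1, 1.0, 6.6]
opening: -0.003
grip_force: 3.5
```

Request:
drive_tool:
  claw: [0,0,0,0,0]
  delta_pos:
    - [0,0,0.5]
    - [0,0,1]
    - [0,0,1.5]
    - [0,0,2]
    - [0,0,2]
  rotation:
    - [0,0,0]
    - [0,0,0]
    - [0,0,0]
    - [0,0,0]
    - [0,0,0]

```text
time_s: 4.68
ee_pos: [452.7, 174.8, 152.0]
orientation: [[0.001, 1.0, -0.001], [1.0, -0.001, 0.001], [0.001, -0.001, -1.0]]
ft_force: [-8.2, 0.3, 15.0]
opening: -0.004
grip_force: 7.4
```

Request:
drive_tool:
  claw: [0,0,0,0,0]
  delta_pos:
    - [0,0,-40]
    - [0,0,-80]
    - [0,60,-100]
    - [0,120,-100]
    - [0,170,-100]
  rotation:
    - [0,0,0]
    - [0,0,0]
    - [0,0,0]
    - [0,0,0]
    - [0,0,0]

```text
time_s: 5.3
ee_pos: [625.4, 173.8, 250.5]
orientation: [[0.001, 1.0, 0.002], [1.0, -0.001, 0.0], [0.0, 0.002, -1.0]]
ft_force: [0.0, -0.3, 1.6]
opening: -0.003
grip_force: 0.0
```

Run:
```python
from h import *
ims=[]
for n in("scene","side"):
    c=vision.capture(n);P=cloud(c)
    for x,y in((474,113.5),(452.5,174.5),(496,53)):
        m=(np.hypot(P[...,0]-x,P[...,1]-y)<14)&(P[...,2]>90)&(P[...,2]<170);q=P[m];print(n,x,len(q),np.sort(q[:,2])[-12:].round(1))
    i=c["image"];ims.append(cv2.resize(i[150:290,170:310] if n=="scene" else i[150:290,200:340],(400,400),interpolation=cv2.INTER_CUBIC))
cv2.imwrite("pics/d.png",np.hstack(ims))
```

```text
scene 474 69 [129.8 129.8 129.9 130.1 130.1 130.1 130.2 130.2 130.4 130.5 130.5 130.7]
scene 452.5 71 [129.9 129.9 130.  130.  130.1 130.2 130.2 130.4 130.4 130.6 130.7 131.2]
scene 496 205 [141.9 141.9 142.  142.  142.1 142.1 142.4 142.4 142.5 142.7 143.  143. ]
side 474 91 [130.6 130.6 130.6 130.6 130.7 130.7 130.8 130.8 130.8 130.9 130.9 131. ]
side 452.5 111 [130.6 130.6 130.7 130.7 130.7 130.7 130.7 130.9 130.9 131.1 131.2 131.3]
side 496 228 [142.6 142.7 142.8 142.9 142.9 143.  143.  143.2 143.3 143.4 143.5 143.6]
```

View pics/d.png

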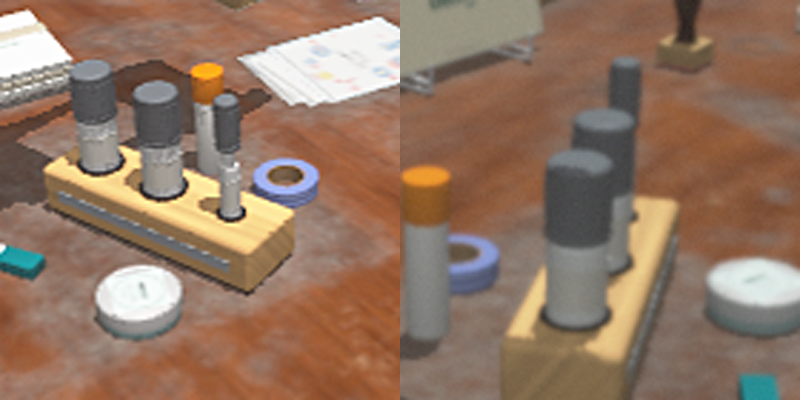

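Both thick caps (left image at (92,95) and (157,115)) sit on their barrels with tops at about 130 mm. The slim cap (228,125) is unchanged at about 142 mm.

```bash
python3 -c "
from cell import arm;print(arm.hand_in())"
```

```text
the job is handed in; nothing more can be done
None
```

Both thick markers' caps are pressed fully home, with tops measured at about 130 mm. The slim marker's cap is untouched at about 142 mm, and the job was handed in at about 5 s with the robot clear of everything.

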